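Open the label printer and snug up the loose roll

ROBOT

A 6-joint arm with a two-finger parallel gripper is mounted at the origin on the work surface. World frame = base frame: x ahead of the robot, y to its left, z up, the work surface at z = 0. Lengths are in m, angles in rad, forces in N, time in s.
With the tool pointing down it reaches from about 0.425 to 0.925 m from the base axis. Payload 12.5 kg.
Tool frame: the origin (TCP) lies between the finger pads; the fingertips stand 22 mm ahead of it and the grasp point (between the pads) lies 3 mm ahead of it; z points along the fingers, y is the line along which they close (so a half turn about z gives the same grasp; the last joint's range is limited). The gripper opens to 85 mm and grips with 20 to 120 N. Pads are 22 mm wide; open, the fingers measure 114 mm over their backs; the gripper's body (76 mm by 85 mm) begins 54 mm behind the grasp point. The pads swing forward as they close: fully open they stand 13 mm farther back than shut.
Start: joints at [-1.231, 0.491, 1.559, -0, 1.092, -0.106], TCP at [0.27, -0.564, 0.253] pointing down, gripper open.
Joint ranges: [-3.1, 3.1], [-0.84, 2.19], [0.05, 2.79], [-1.13, 4.28], [0.06, 2.93], [-2.69, 2.69]. Speed limits (rad/s): [2.22, 2.22, 2.79, 3.14, 3.14, 3.14].

INTERFACE

Orientations are given as a unit quaternion [w, x, y, z].
In Python, from plant import bot gives the robot as it stands.
- The arm moves only by the tool play_rows, never from a script. Its argument "plan" is a list of rows, each a list of 3 entries, a list of its own where there are three numbers: the shift along the tool's x, y, z in cm, then the turn, a rotation vector about the tool's x, y, z in degrees, then the opening, from 0 (shut) to 1 (fully open). A call has 1 to 10 rows; each row shifts and turns the commanded pose from where the row before left it, along the tool's axes as they then stand; what a row does not reach is not made up. A row lasts 1/12 s, in which the tool goes at most 41.7 mm and 7.16 degrees, less where a joint would pass 70% of its speed; a pose out of reach is approached as far as the arm can. A call with a gripper value outside its range is refused whole. The fingers move at their own pace and stop on an object; "squeeze" is the grip in N (left out, the last holds). Time passes only in rows, so rows that do not move let the fingers close. It gives the time, the measured TCP pose, the force, the opening and the grip force at its end, in the units of the state.
- bot.get_state(): the state, without advancing time (a new reading comes with each control period).
- bot.read_camera(name): name is "side" or "top" or "wrist"; returns (picture, depth): 400x640x3 uint8, blue, green, red; 400x640 float32, m along the optical axis (not along the pixel's ray), 0 where there is no reading.
- bot.camera_info(name): a dict with "vfov" (degrees; the focal length in pixels is half the picture's height over the tangent of half this angle, whatever the lens; pixels are square), "cx", "cy" (the principal point, pixels), "xyz" and "attitude" of the camera in the world; the wrist camera has in their place "mount" (4x4, takes a point from camera to tool coordinates, whose origin is the TCP and whose axes are the flange's). Camera axes: x right, y up, looking along -z (the intrinsics and any distortion apply to the point x, -y, -z); pixel columns grow to the right and rows downward; lengths in m; the calibration is good to about 2 mm. A picture is of the moment at which its call begins: read the wrist's pose just before it. camera_info takes no time and is no camera call.
- bot.hand_in(): hands the job in; it is judged then, once.
The state is a dict: "t": time; "joints": joint angles; "joint_vel": joint speeds; "tau": joint torques, N m; "ee_pos": TCP position; "ee_rot": TCP orientation; "ft_force": force on the tool from outside, world axes, zero at the start; "ft_torque": the same for the moment, N m; "opening": finger opening in m; "grip_force": force on a finger pad.
Only numpy, scipy, OpenCV 4.12 (cv2) and the standard library are available. Lean on these libraries where they do the work, as an engineer would, in place of code of your own. Each camera call takes 0.05 s, during which the arm holds its last target. There are 200 camera calls.

TASK

The label roll is lying loose inside the desktop label printer. With the fingertips alone, push the printer's cover up by the lip along its front and right over backwards until it rests open by itself, then push the sliding roll guide across until the roll is held snug between the two guides. Leave the cover open and the roll in the printer, do not grip or pick up anything, and do not disturb the other things on the bench.

Things in the scene. Friction and masses are not known exactly. Their poses are not given: they have to be found in the camera images.
- printer: Desktop label printer fixed to the bench: dark base 226 deep (x) by 190 wide (y), rim 93 mm high, 165 mm high with its pale cover shut. Origin: centre of its underside on the bench. x points from its front to its back, y to the left of someone facing its front; the front looks to the robot's right. Open inside: deck 82 mm high at the front, roll cradle behind it. Outer side faces at y = +-95 mm.
- cover (a joint): Angle of the printer's cover, rad: 0 shut, grows as its front rises, stop at 1.85 (leaning back past upright). A free hinge with little friction: gravity shuts it below about 1.2 and carries it on to the stop above about 1.3. A hollow shell, 0.24 to 0.39 kg, 190 mm wide, 68 mm deep; open, it stands behind the hinge and bulges up to 100 mm behind the printer.
- cover_lip (a point): Middle of the lower front edge of the cover's lip, a flat ledge 130 mm wide (y), 8 mm thick, with a bead 4 mm high along its top. Shut, its underside is 95 mm above the bench and it juts out 25 mm in front of cover and base, with free air below. Moves with the cover, 243 mm from the hinge axis; its axes turn with the cover.
- cover_hinge (a point): Middle of the cover's hinge axis, 95 mm above the bench, 105 mm behind the printer's origin. The axis runs along the printer's y.
- guide (a joint): Travel of the sliding roll guide, m: 0 fully out (inner face at the printer's y = +58 mm), grows as it moves towards the printer's -y, towards the roll; starts at 0 to 0.014. Slides with about 2 N of friction, 6 to 12 N once it also pushes the roll, and stays where it is left. With the roll snug between both guides it reads 0.040 (end stop 0.044).
- guide_tab (a point): Point on the upright push tab on top of the sliding guide: middle of its outer (+y) face, 4 mm below its top. The tab is 34 mm wide (x), 8 mm thick (y) and stands from 112 to 146 mm above the bench, above the printer's rim, 20 mm behind the printer's origin in x. Push it towards the printer's -y. Hidden under the cover until that is open.
- fixed_guide (a point): Point on the fixed guide plate on the printer's -y side: middle of its inner (+y) face, at the printer's y = -58 mm. The plate is 66 mm wide (x), 6 mm thick and reaches 112 mm above the bench.
- roll_center (a point): Centre of the loose roll of labels in the printer: 100 mm diameter, 76 mm wide, its axis along the printer's y, lying free in the cradle with its centre 80 mm above the bench; 0.22 to 0.43 kg. It slides along the cradle when the guide pushes it.
- spare_roll: Loose spare roll of labels standing on its end beside the printer, 100 mm diameter, 76 mm high; origin at the centre of its underside. Leave it.
- marker: Loose black marker pen lying beside the printer, 120 mm long (x), 19 mm thick. Leave it.
- cutter: Loose box knife lying beside the printer, 150 mm long (x), 25 mm wide, 18 mm high. Leave it.
- spray: Loose spray bottle, 80 mm diameter, 220 mm high; origin at the centre of its underside. Leave it.
- tape_gun: Loose packing-tape dispenser lying on its side, about 190 by 200 mm, 56 mm high. Leave it.
- carton: Loose small closed carton, 150 by 110 by 80 mm high. Leave it.
- scanner: Loose hand barcode scanner lying on its side, about 110 by 190 mm, 41 mm high. Leave it.

How it is judged:
On the way, in this order (a step that is already met when the one before it is completed fails the run):
1. the cover has been flipped past its balance point and rests open at its stop with no finger on it (value of joint cover above 1.75 rad and velocity of joint cover between -0.1 and 0.1 rad/s and contact force between the fingers and cover below 0.2 N), for 0.3 s.
2. the sliding guide has been pushed up so that the roll sits snug between both guides (value of joint guide above 0.036 m and y of roll_center in the frame of printer below -0.016 m), for 0.2 s.
At the end, for the whole second after the job is handed in: The cover rests open at its stop (joint over 1.75 rad), the roll lies in its cradle against the fixed guide and the sliding guide is against the roll (not more than 4 mm of play left), everything at rest (all of step 2 and value of joint cover above 1.75 rad and velocity of joint cover between -0.1 and 0.1 rad/s and y of roll_center in the frame of printer above -0.024 m and x of roll_center in the frame of printer between 0.014 and 0.026 m and z of roll_center in the frame of printer between 0.074 and 0.086 m); the robot touches nothing.
It fails at once if the roll was lifted out of its cradle (z of roll_center in the frame of printer above 0.092 m).
It fails at once if the cover's lip was pinched from above and below (contact force between the fingers and cover_c7 above 2 N and contact force between the fingers and cover_c8 above 2 N).
It fails at once if the guide's tab was pinched (contact force between the fingers and guide_c1 above 3 N and contact force between the fingers and guide_c2 above 3 N).
It fails at once if something else on the bench was moved or picked up (distance of any of spare_roll, marker, cutter, spray, tape_gun, carton, scanner from where it was at the start of the episode above 0.025 m).
It also fails if it takes over 51 s, if anything falls off the work surface, if the arm or the gripper's body presses on something with over 40 N, if the wrist force passes 120 N, or if a joint passes its speed limit or range.

## Working session

There is one attempt and no reset: what is moved stays moved. The work goes in short steps, Python scripts to look and compute and a tool call to move; the robot and the scene stay as the last step left them, time stands still between calls to the robot, and variables do not carry over. Pictures are saved under pics/ and viewed, at most 10 in all, crops included, and the job is handed in when it is done.

Besides the shell and the picture viewer there is one more tool, called after "Call:" as name(argument=value, ...), one argument or row to a line, values as JSON. play_rows: Moves the arm, as the interface text tells. Its arguments: {"type":"object","properties":{"plan":{"type":"array","items":{"type":"array"}},"squeeze":{"type":"number"}},"required":["plan"]}

```bash
mkdir -p pics; ls; cat > h.py <<'E'
import numpy as np, cv2
from scipy.spatial.transform import Rotation as R
from plant import bot
def cam(name):
    s=bot.get_state(); im,d=bot.read_camera(name); return im,d,bot.camera_info(name),s
E
python3 - <<'E'
from h import *
for n in ("side","top"):
    im,d,i,s=cam(n); print(n,i); cv2.imwrite(f"pics/{n}0.png",im); np.save(f"{n}0.npy",d)
print(bot.camera_info("wrist")); print(s)
E
```

```text
pics
side {'vfov': 46.44463633835671, 'cx': 320.77456091974926, 'cy': 194.37796914005207, 'xyz': array([0.2560275 , 1.02952696, 0.93038226]), 'attitude': array([-0.12020248, -0.05626315,  0.43599636,  0.89010842])}
top {'vfov': 55.438801894085216, 'cx': 321.79214482958923, 'cy': 210.9306731401033, 'xyz': array([0.47056586, 0.00465247, 1.1934179 ]), 'attitude': array([-0.70053509, -0.02235279,  0.02256853,  0.71291065])}
{'vfov': 58.776021241288554, 'cx': 317.15668781765396, 'cy': 200.25228113956385, 'mount': array([[-5.93425868e-04,  9.62718395e-01,  2.70504970e-01,
         6.82148983e-02],
       [ 9.99999769e-01,  6.60783311e-04, -1.57936164e-04,
        -1.01989669e-04],
       [-3.30793220e-04,  2.70504814e-01, -9.62718565e-01,
        -1.19009325e-01],
       [ 0.00000000e+00,  0.00000000e+00,  0.00000000e+00,
         1.00000000e+00]])}
{'t': 0.05, 'joints': array([-1.23059640e+00,  4.91535132e-01,  1.55946152e+00, -2.77585189e-05,
        1.09170825e+00, -1.05610324e-01]), 'joint_vel': array([ 0.00186941,  0.0004038 , -0.0010925 , -0.00016366,  0.00089921,
       -0.0010209 ]), 'tau': array([ 2.97297767e-03, -6.20057845e+01, -2.62341356e+01, -1.02660524e-04,
        2.84281698e-03,  6.74578473e-06]), 'ee_pos': array([ 0.269432  , -0.56370939,  0.25273875]), 'ee_rot': array([-5.50862222e-04,  9.75257781e-01,  2.21070015e-01, -7.73095356e-05]), 'ft_force': array([ 0.04548548,  0.6790545 , -0.43258515]), 'ft_torque': array([-0.04360789, -0.00232898, -0.01479568]), 'grip_force': 0.0, 'opening': 0.08498857199529977}
```

View pics/top0.png

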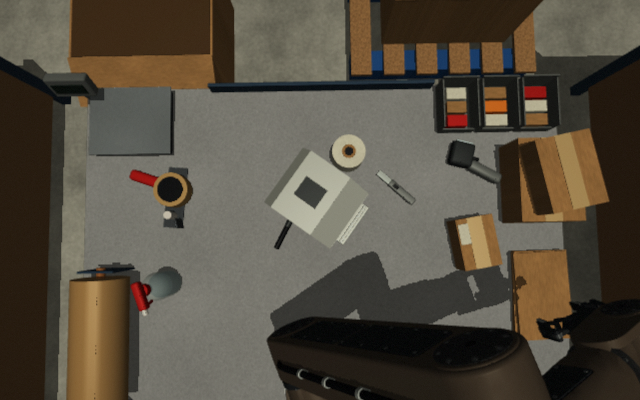

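View pics/side0.png

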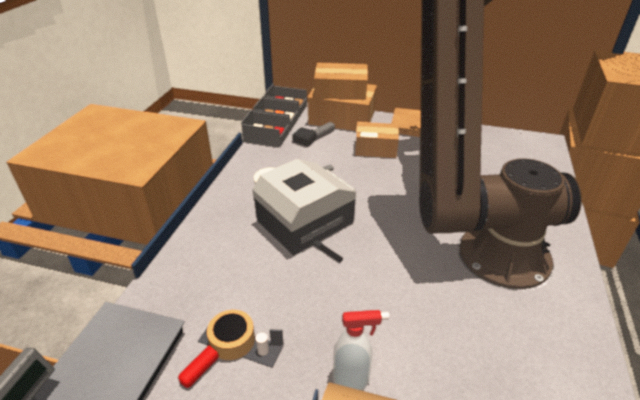

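The top view (up = +x, left = +y) shows the printer around (318,198), with its lip at about (352,224) facing lower right. The spare roll is at (348,150), the cutter at (396,187) and the marker at (283,234). Next I compute the positions.

```bash
cat >> h.py <<'E'
def cloud(d,i,s=None):
    f=200/np.tan(np.radians(i["vfov"])/2); v,u=np.mgrid[:400,:640]
    c=np.stack([(u-i["cx"])/f*d,-(v-i["cy"])/f*d,-d],-1)
    if s is not None:
        M=i["mount"]; c=c@M[:3,:3].T+M[:3,3]; q=s["ee_rot"]; p=s["ee_pos"]
    else: q=i["attitude"]; p=i["xyz"]
    return c@R.from_quat(np.roll(q,-1)).as_matrix().T+p
E
python3 - <<'E'
from h import *
d=np.load("top0.npy"); P=cloud(d,bot.camera_info("top"))
for u,v in [(352,224),(310,190),(270,205),(350,130),(396,187),(283,234),(345,160),(200,250)]: print(u,v,P[v,u].round(3))
m=np.zeros((400,640),bool); m[140:260,250:380]=1
for lo,hi in [(.088,.125),(.088,.2),(.158,.18)]:
    q=P[m&(P[...,2]>lo)&(P[...,2]<hi)]; print(lo,hi,len(q),cv2.minAreaRect((q[:,:2]*1000).astype(np.float32)),q[:,2].max())
    print(cv2.boxPoints(cv2.minAreaRect((q[:,:2]*1000).astype(np.float32))).round())
D=np.load("side0.npy");Q=cloud(D,bot.camera_info("side"))
a=(Q[...,2]>.085)&(Q[...,2]<.2); a[:150]=0;a[260:]=0;a[:,:240]=0;a[:,365:]=0
q=Q[a];print("side",len(q),cv2.boxPoints(cv2.minAreaRect((q[:,:2]*1000).astype(np.float32))).round(),q[:,2].max())
E
```

```text
352 224 [ 0.501 -0.082  0.107]
310 190 [0.594 0.035 0.165]
270 205 [0.555 0.145 0.159]
350 130 [ 0.803 -0.091  0.001]
396 187 [ 0.616 -0.228  0.016]
283 234 [0.476 0.125 0.016]
345 160 [ 0.692 -0.068  0.074]
200 250 [0.431 0.385 0.004]
0.088 0.125 507 ((571.4169921875, 9.704360961914062), (253.06448364257812, 188.6369171142578), 53.99781799316406) 0.12494631477934126
[[ 421.  -37.]
 [ 573. -148.]
 [ 722.   57.]
 [ 569.  168.]]
0.088 0.2 5948 ((571.3507080078125, 9.71044921875), (253.20486450195312, 190.5720977783203), 53.89511489868164) 0.17025602430579
[[ 420.  -36.]
 [ 574. -149.]
 [ 723.   56.]
 [ 569.  168.]]
0.158 0.18 3664 ((586.6061401367188, 30.919166564941406), (154.46636962890625, 190.99143981933594), 53.39950942993164) 0.17025602430579
[[464.  26.]
 [617. -88.]
 [709.  36.]
 [556. 150.]]
side 4868 [[ 416.  -34.]
 [ 576. -151.]
 [ 727.   56.]
 [ 567.  173.]] 0.17047461952041576
```

```bash
cat >> h.py <<'E'
YAW=np.radians(53.8); O=np.array([.5788,.0198,0]); PX=np.array([np.cos(YAW),np.sin(YAW),0]); PY=np.array([-np.sin(YAW),np.cos(YAW),0]); Z=np.array([0,0,1.])
pw=lambda x,y,z: O+PX*x/1000+PY*y/1000+Z*z/1000          # printer mm -> world m
pf=lambda w: np.round(np.array([(w-O)@PX,(w-O)@PY,w[2]])*1000,1)
def ori(pitch,yaw=0):  # pitch deg: 0 = pointing down, 90 = along +PX; yaw extra about world z
    b=R.from_matrix(np.c_[PX,np.cross(-Z,PX),-Z])
    return R.from_rotvec(Z*np.radians(yaw))*b*R.from_rotvec([0,-0,0])*R.from_euler('y',pitch,degrees=True)
def rows(wps,start=None):
    """wps: list of (pos,rot,n). Prints rows in tool axes (cm, deg)."""
    s=bot.get_state(); p=s["ee_pos"].copy(); r=R.from_quat(np.roll(s["ee_rot"],-1))
    if start: p,r=start
    print("now",pf(p),"t",round(s["t"],2))
    for P,T,n in wps:
        for k in range(n):
            sh=np.round(r.inv().apply((P-p)/(n-k))*100,1); tu=np.round((r.inv()*T).as_rotvec(degrees=True)/(n-k),1)
            print([list(map(float,sh)),list(map(float,tu))],end=",\n"); p=p+r.apply(sh/100); r=r*R.from_rotvec(tu,degrees=True)
    print("end",pf(p),r.as_matrix()[:,2].round(2))
    return p,r
E
python3 - <<'E'
from h import *
print(ori(45).as_matrix().round(2))
rows([(pw(-240,0,160),ori(45),11)])
E
```

```text
[[ 0.42  0.81  0.42]
 [ 0.57 -0.59  0.57]
 [ 0.71  0.   -0.71]]
now [-653.6  -95.   252.8] t 0.1
[[2.9, -2.5, 0.8], [1.0, 4.0, -2.4]],
[[2.9, -2.4, 1.1], [1.0, 4.0, -2.4]],
[[3.0, -2.3, 1.3], [1.0, 4.0, -2.4]],
[[2.9, -2.1, 1.6], [1.0, 4.0, -2.4]],
[[2.9, -2.0, 1.8], [1.0, 4.0, -2.5]],
[[2.9, -1.8, 2.1], [1.0, 4.0, -2.4]],
[[2.8, -1.6, 2.3], [1.0, 4.0, -2.5]],
[[2.7, -1.5, 2.5], [1.0, 4.0, -2.4]],
[[2.5, -1.3, 2.7], [1.0, 4.0, -2.5]],
[[2.4, -1.2, 2.9], [1.0, 4.0, -2.4]],
[[2.2, -1.0, 3.1], [1.1, 4.1, -2.5]],
end [-2.401e+02  2.000e-01  1.600e+02] [ 0.42  0.57 -0.71]
```

Call:
play_rows(
  plan=[
    [[2.9, -2.5, 0.8], [1, 4, -2.4], 0],
    [[2.9, -2.4, 1.1], [1, 4, -2.4], 0],
    [[3, -2.3, 1.3], [1, 4, -2.4], 0],
    [[2.9, -2.1, 1.6], [1, 4, -2.4], 0],
    [[2.9, -2, 1.8], [1, 4, -2.5], 0],
    [[2.9, -1.8, 2.1], [1, 4, -2.4], 0],
    [[2.8, -1.6, 2.3], [1, 4, -2.5], 0],
    [[2.7, -1.5, 2.5], [1, 4, -2.4], 0],
    [[2.5, -1.3, 2.7], [1, 4, -2.5], 0],
    [[2.4, -1.2, 2.9], [1, 4, -2.4], 0],
  ],
)

```text
t: 0.93
ee_pos: [0.4221, -0.2078, 0.169]
ee_rot: [-0.157, 0.845, 0.403, 0.313]
ft_force: [0.4, -0.9, -0.4]
opening: -0.0003
grip_force: 0.0
```

```bash
python3 - <<'E'
from h import *
im,d,i,s=cam("wrist"); cv2.imwrite("pics/w1.png",im); P=cloud(d,i,s); np.save("w1.npy",P)
print(s["joints"].round(2)); 
L=(P-O); q=np.stack([L@PX,L@PY,P[...,2]],-1)*1000
m=(d>0)&(q[...,0]>-200)&(q[...,0]<140)&(abs(q[...,1])<130)
lip=m&(q[...,2]>92)&(q[...,2]<114)&(q[...,0]<-105)
a=q[lip]; print(len(a)); print(np.percentile(a,[1,5,50,95,99],axis=0).round(1)); print("rect",cv2.minAreaRect(a[:,:2].astype(np.float32)))
v,u=np.nonzero(lip); print(u.min(),u.max(),v.min(),v.max())
b=q[m&(q[...,2]>162)];print("top",np.percentile(b,[1,50,99],axis=0).round(1))
rows([(pw(-185,0,88),ori(45),4),(pw(-152,0,86),ori(45),2)])
E
```

```text
[-0.93  0.49  2.09  0.85  1.   -0.89]
9731
[[-140.9  -91.2   94.6]
 [-140.3  -76.7   96.5]
 [-120.7    0.2  102.6]
 [-114.8   77.   112.3]
 [-114.4   91.6  113.6]]
rect ((-127.73235321044922, 0.3782196044921875), (27.976364135742188, 190.61715698242188), 0.050409700721502304)
163 430 69 124Traceback (most recent call last):
  File "<stdin>", line 9, in <module>
    return _quantile_unchecked(
        a, q, axis, out, overwrite_input, method, keepdims, weights)
    return _ureduce(a,
                    func=_quantile_ureduce_func,
    ...<5 lines>...
                    overwrite_input=overwrite_input,
                    method=method)
    r = func(a, **kwargs)
    result = _quantile(arr,
                       quantiles=q,
    ...<2 lines>...
                       out=out,
                       weights=wgt)
    slices_having_nans = np.isnan(arr[-1, ...])
                                  ~~~^^^^^^^^^
IndexError: index -1 is out of bounds for axis 0 with size 0
```

View pics/w1.png

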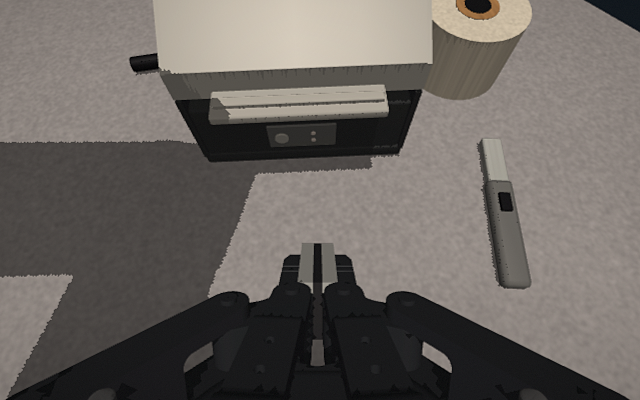

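The wrist view shows the lip at columns 210–388, rows 87–123. The shut fingertips at (318,245) are centred on it, and the printer frame agrees to about 2 mm.

```bash
python3 - <<'E'
from h import *
rows([(pw(-190,0,86),ori(45),4),(pw(-153,0,82),ori(45),2),(pw(-151,0,94),ori(45),2)])
E
```

```text
now [-271.8   -5.   167.3] t 0.98
[[0.2, -0.2, 2.9], [0.2, 0.9, -0.6]],
[[0.1, -0.1, 2.9], [0.2, 0.9, -0.6]],
[[0.1, -0.2, 2.9], [0.2, 0.9, -0.5]],
[[0.1, -0.1, 2.8], [0.1, 0.8, -0.6]],
[[1.1, 0.0, 1.5], [0.0, 0.0, 0.0]],
[[1.2, 0.0, 1.4], [0.0, 0.0, 0.0]],
[[0.5, 0.0, -0.3], [0.0, 0.0, 0.0]],
[[0.5, 0.0, -0.4], [0.0, 0.0, 0.0]],
end [-1.509e+02  1.000e-01  9.420e+01] [ 0.42  0.57 -0.71]
```

Call:
play_rows(
  plan=[
    [[0.2, -0.2, 2.9], [0.2, 0.9, -0.6], 0],
    [[0.1, -0.1, 2.9], [0.2, 0.9, -0.6], 0],
    [[0.1, -0.2, 2.9], [0.2, 0.9, -0.5], 0],
    [[0.1, -0.1, 2.8], [0.1, 0.8, -0.6], 0],
    [[1.1, 0, 1.5], [0, 0, 0], 0],
    [[1.2, 0, 1.4], [0, 0, 0], 0],
    [[0.5, 0, -0.3], [0, 0, 0], 0],
    [[0.5, 0, -0.4], [0, 0, 0], 0],
  ],
)

```text
t: 1.65
ee_pos: [0.4893, -0.1092, 0.0947]
ee_rot: [-0.169, 0.827, 0.417, 0.338]
ft_force: [0.3, -0.5, 0.3]
opening: -0.0001
grip_force: 0.0
```

```bash
python3 - <<'E'
from h import *
s=bot.get_state();print(pf(s["ee_pos"]),s["ft_force"].round(1))
im,d,i,s=cam("wrist"); cv2.imwrite("pics/w2.png",im)
E
```

```text
[-157.    -4.    94.7] [ 0.3 -0.5  0.3]
```

View pics/w2.png

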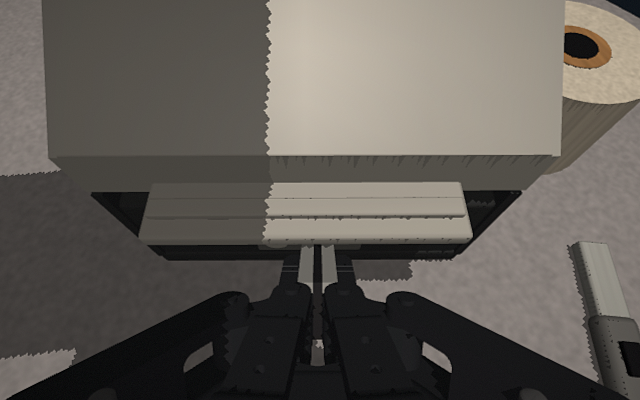

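The lip's front edge (row 243) now covers the fingertips at (318,245), so they sit under it. Next comes the arc.

```bash
python3 - <<'E'
from h import *
w=[]
def tc(th,dx=-11,dz=-2): t=np.radians(th); return pw(105-243*np.cos(t)+dx,0,95+243*np.sin(t)+dz)
w=[(tc(0,-11,-4),ori(45),1),(tc(2),ori(45),1)]+[(tc(a),ori(45),1) for a in range(7,87,5)]
rows(w)
E
```

```text
now [-157.4   -4.5   96.1] t 1.7
[[0.2, -0.5, 1.0], [0.4, 0.6, -0.1]],
[[0.8, 0.0, -0.8], [0.0, -0.0, 0.0]],
[[1.6, 0.0, -1.4], [0.0, -0.0, 0.0]],
[[1.7, 0.0, -1.2], [0.0, -0.0, 0.0]],
[[1.9, 0.0, -1.1], [0.0, -0.0, 0.0]],
[[1.9, 0.0, -0.9], [0.0, -0.0, 0.0]],
[[2.0, 0.0, -0.7], [0.0, -0.0, 0.0]],
[[2.0, 0.0, -0.6], [0.0, -0.0, 0.0]],
[[2.1, 0.0, -0.4], [0.0, -0.0, 0.0]],
[[2.1, 0.1, -0.2], [0.0, -0.0, 0.0]],
[[2.1, -0.0, 0.0], [0.0, -0.0, 0.0]],
[[2.1, -0.0, 0.2], [0.0, -0.0, 0.0]],
[[2.1, -0.0, 0.3], [0.0, -0.0, 0.0]],
[[2.1, -0.0, 0.6], [0.0, -0.0, 0.0]],
[[2.0, -0.0, 0.7], [0.0, -0.0, 0.0]],
[[1.9, -0.0, 0.8], [0.0, -0.0, 0.0]],
[[1.8, -0.0, 1.1], [0.0, -0.0, 0.0]],
[[1.8, -0.0, 1.2], [0.0, -0.0, 0.0]],
end [ 60.3  -0.4 333.6] [ 0.42  0.57 -0.71]
```

Call:
play_rows(
  plan=[
    [[0.0, -0.3, 0.9], [0, 0, 0], 0],
    [[0.8, 0, -0.8], [0, 0, 0], 0],
    [[1.6, 0, -1.4], [0, 0, 0], 0],
    [[1.7, 0, -1.2], [0, 0, 0], 0],
    [[1.9, 0, -1.1], [0, 0, 0], 0],
    [[1.9, 0, -0.9], [0, 0, 0], 0],
  ],
)

```text
t: 2.2
ee_pos: [0.501, -0.0891, 0.1838]
ee_rot: [-0.167, 0.827, 0.416, 0.338]
ft_force: [-1.4, -0.9, -0.5]
opening: -0.0001
grip_force: 0.8
```

```bash
python3 - <<'E'
from h import *
im,d,i,s=cam("side"); cv2.imwrite("pics/s2.png",cv2.resize(im[100:300,180:480],None,fx=2,fy=2))
s=bot.get_state();print(pf(s["ee_pos"]),s["ft_force"].round(1))
E
```

```text
[-132.6   -2.2  186.9] [-1.3 -0.7 -0.3]
```

View pics/s2.png

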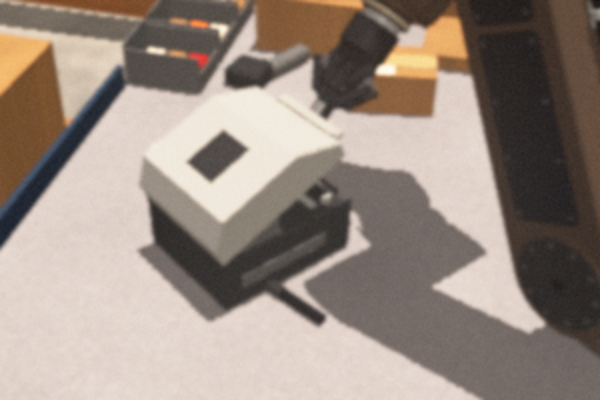

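The cover is up about 22° with the fingertip under the lip at (322,108) in the crop. I continue the arc.

Call:
play_rows(
  plan=[
    [[2.0, 0, -0.7], [0, 0, 0], 0],
    [[2.0, 0, -0.6], [0, 0, 0], 0],
    [[2.1, 0, -0.4], [0, 0, 0], 0],
    [[2.1, 0, -0.2], [0, 0, 0], 0],
    [[2.1, 0, 0], [0, 0, 0], 0],
    [[2.1, 0, 0.2], [0, 0, 0], 0],
    [[2.1, 0, 0.4], [0, 0, 0], 0],
    [[2.1, 0, 0.6], [0, 0, 0], 0],
  ],
)

```text
t: 2.92
ee_pos: [0.569, 0.003, 0.3049]
ee_rot: [-0.167, 0.827, 0.416, 0.339]
ft_force: [0.1, 0.1, -0.5]
opening: 0.0001
grip_force: 0.2
```

```bash
python3 - <<'E'
from h import *
s=bot.get_state();print(pf(s["ee_pos"]),s["ft_force"].round(1))
p=pf(s["ee_pos"]); print(np.degrees(np.arctan2(p[2]+2-95,105-p[0]-11)), np.hypot(p[2]+2-95,105-p[0]-11))
def tc(th,dx=-11,dz=-2): t=np.radians(th); return pw(105-243*np.cos(t)+dx,0,95+243*np.sin(t)+dz)
rows([(tc(a),ori(45),1) for a in (65,70,75,80,85,89)])
E
```

```text
[-19.4  -2.  304.9] [ 0.1  0.1 -0.5]
61.84617686767 240.3355362820904
now [-19.4  -2.  304.9] t 2.92
[[1.3, -0.2, 0.1], [0.6, 0.6, -0.1]],
[[2.0, -0.0, 0.9], [-0.0, 0.0, -0.0]],
[[1.9, -0.0, 0.9], [-0.0, 0.0, -0.0]],
[[1.8, -0.0, 1.2], [-0.0, 0.0, -0.0]],
[[1.7, -0.0, 1.3], [-0.0, 0.0, -0.0]],
[[1.2, -0.0, 1.1], [-0.0, 0.0, -0.0]],
end [ 8.970e+01 -1.000e-01  3.359e+02] [ 0.42  0.57 -0.71]
```

Call:
play_rows(
  plan=[
    [[2.0, 0, 0.7], [0, 0, 0], 0],
    [[2.0, 0, 0.9], [0, 0, 0], 0],
    [[1.9, 0, 1.0], [0, 0, 0], 0],
    [[1.8, 0, 1.2], [0, 0, 0], 0],
    [[1.5, 0, 1.2], [0, 0, 0], 0],
    [[0, 0, 0], [0, 0, 0], 0],
    [[0, 0, -2], [0, 0, 0], 0],
    [[0, 0, -3], [0, 0, 0], 0],
    [[0, 0, -3], [0, 0, 0], 0],
    [[0, 0, -3], [0, 0, 0], 0],
  ],
)

```text
t: 3.75
ee_pos: [0.5814, 0.0212, 0.4115]
ee_rot: [-0.168, 0.827, 0.416, 0.338]
ft_force: [-0.5, -0.9, 0.4]
opening: -0.0003
grip_force: 0.0
```

```bash
python3 - <<'E'
from h import *
im,d,i,s=cam("wrist"); print(pf(s["ee_pos"]),s["ft_force"].round(1)); cv2.imwrite("pics/w3.png",im)
P=cloud(d,i,s)-O; q=np.stack([P@PX,P@PY,P[...,2]],-1)*1000; np.save("q3.npy",q)
m=(abs(q[...,1])<90)&(q[...,0]>100)&(q[...,0]<260)&(q[...,2]>100); print("cover",m.sum(), np.percentile(q[m],[1,50,99],axis=0).round() if m.any() else '')
t=(q[...,2]>125)&(q[...,2]<155)&(abs(q[...,0]-20)<40)&(abs(q[...,1])<100); a=q[t]; print(len(a))
if len(a): print(np.percentile(a,[1,50,99],axis=0).round(1))
v,u=np.nonzero(t); print(u.min(),u.max(),v.min(),v.max()) if len(a) else 0
E
```

```text
[  2.7  -1.3 411.5] [-0.5 -0.9  0.4]
cover 18855 [[162. -88. 103.]
 [179.   0. 210.]
 [205.  88. 326.]]
221
[[ -1.5  -8.6 125.2]
 [  9.4  -3.1 127.3]
 [ 19.5   3.4 129.6]]
312 324 340 364
```

View pics/w3.png

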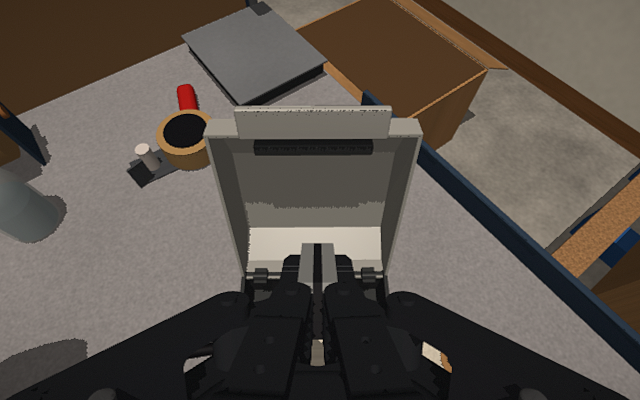

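The cover rests open at its stop, with its lip edge at row 105 and z about 326 mm. Next I move to the +y side above the guide tab.

```bash
python3 - <<'E'
from h import *
rows([(pw(0,115,240),ori(20),9)])
E
```

```text
now [  0.7  -2.1 415.9] t 3.8
[[-1.4, -1.3, 1.4], [0.1, -2.7, -0.0]],
[[-1.3, -1.3, 1.4], [0.1, -2.7, -0.0]],
[[-1.2, -1.3, 1.5], [0.1, -2.7, -0.0]],
[[-1.2, -1.3, 1.6], [0.1, -2.7, -0.0]],
[[-1.1, -1.3, 1.6], [0.1, -2.7, -0.0]],
[[-1.0, -1.3, 1.7], [0.1, -2.7, -0.0]],
[[-0.9, -1.3, 1.7], [0.0, -2.7, -0.0]],
[[-0.9, -1.3, 1.7], [0.1, -2.8, -0.1]],
[[-0.7, -1.4, 1.8], [0.0, -2.7, -0.0]],
end [  0.3 115.2 240.4] [ 0.2   0.28 -0.94]
```

Call:
play_rows(
  plan=[
    [[-1.4, -1.3, 1.4], [0.1, -2.7, 0], 0],
    [[-1.3, -1.3, 1.4], [0.1, -2.7, 0], 0],
    [[-1.2, -1.3, 1.5], [0.1, -2.7, 0], 0],
    [[-1.2, -1.3, 1.6], [0.1, -2.7, 0], 0],
    [[-1.1, -1.3, 1.6], [0.1, -2.7, 0], 0],
    [[-1.0, -1.3, 1.7], [0.1, -2.7, 0], 0],
    [[-0.9, -1.3, 1.7], [0, -2.7, 0], 0],
    [[-0.9, -1.3, 1.7], [0.1, -2.8, 0], 0],
    [[-0.7, -1.4, 1.8], [0, -2.7, 0], 0],
    [[0, 0, 0], [0, 0, 0], 0],
  ],
)

```text
t: 4.63
ee_pos: [0.4843, 0.0924, 0.2336]
ee_rot: [-0.082, 0.879, 0.445, 0.151]
ft_force: [1.0, 0.1, 0.0]
opening: 0.0002
grip_force: 0.0
```

```bash
python3 - <<'E'
from h import *
im,d,i,s=cam("wrist"); print(pf(s["ee_pos"]),s["ft_force"].round(1),s["joints"].round(2)); cv2.imwrite("pics/w4.png",im)
P=cloud(d,i,s)-O; q=np.stack([P@PX,P@PY,P[...,2]],-1)*1000
t=(d>0)&(q[...,2]>118)&(q[...,2]<155)&(abs(q[...,0]-20)<35)&(q[...,1]<95)&(q[...,1]>-30); a=q[t]; print(len(a))
if len(a):
    print(np.percentile(a,[1,25,50,75,99],axis=0).round(1)); v,u=np.nonzero(t); print(u.min(),u.max(),v.min(),v.max())
    b=a[a[:,2]>140]; print("top",len(b),np.percentile(b,[1,50,99],axis=0).round(1))
E
```

```text
[  2.8 119.2 233.6] [1.  0.1 0. ] [-0.09  0.28  2.03  0.47  0.71  0.21]
9711
[[-11.9 -29.3 118.3]
 [  4.4 -11.  123.3]
 [ 17.3   8.1 126.3]
 [ 30.6  27.2 128. ]
 [ 46.9  57.1 145. ]]
407 543 192 284
top 759 [[  1.1  48.3 140.4]
 [ 17.2  52.7 144.2]
 [ 34.1  56.3 145.7]]
```

View pics/w4.png

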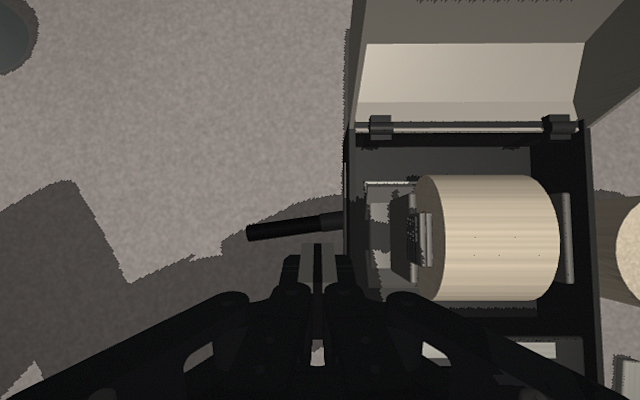

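The tab is at (425,240), its outer face at py≈57 mm, px 0–34, with the roll to its right. I go down on its outer side.

```bash
python3 - <<'E'
from h import *
rows([(pw(10,97,146),ori(20),5),(pw(10,64,146),ori(20),4)])
E
```

```text
now [  3.5 117.7 235.2] t 4.68
[[-0.5, 0.4, 1.7], [-0.1, 0.0, -0.0]],
[[-0.5, 0.4, 1.7], [-0.1, 0.0, -0.0]],
[[-0.5, 0.4, 1.7], [-0.1, 0.0, -0.0]],
[[-0.5, 0.5, 1.7], [-0.1, 0.0, -0.1]],
[[-0.4, 0.4, 1.8], [-0.1, 0.1, -0.0]],
[[-0.0, 0.8, 0.0], [0.0, -0.0, -0.0]],
[[-0.0, 0.8, 0.0], [0.0, -0.0, -0.0]],
[[-0.0, 0.9, 0.0], [0.0, -0.0, -0.0]],
[[-0.0, 0.8, 0.0], [0.0, -0.0, -0.0]],
end [ 10.2  64.1 146.1] [ 0.2   0.28 -0.94]
```

Call:
play_rows(
  plan=[
    [[-0.5, 0.4, 1.7], [0, 0, 0], 0],
    [[-0.5, 0.4, 1.7], [0, 0, 0], 0],
    [[-0.5, 0.4, 1.7], [0, 0, 0], 0],
    [[-0.5, 0.5, 1.7], [0, 0, 0], 0],
    [[-0.4, 0.4, 1.8], [0, 0, 0], 0],
    [[0, 0, 0], [0, 0, 0], 0],
    [[0, 0.8, 0], [0, 0, 0], 0],
    [[0, 0.8, 0], [0, 0, 0], 0],
    [[0, 0.8, 0], [0, 0, 0], 0],
    [[0, 0, 0], [0, 0, 0], 0],
  ],
)

```text
t: 5.52
ee_pos: [0.5287, 0.0703, 0.1477]
ee_rot: [-0.081, 0.878, 0.445, 0.155]
ft_force: [-0.0, -0.3, -0.4]
opening: -0.0001
grip_force: 0.0
```

```bash
cat > look.py <<'E'
from h import *
im,d,i,s=cam("wrist"); f=s["ft_force"]; print(pf(s["ee_pos"]),"F",f.round(1),"along PY",round(f@PY,1),"t",s["t"]); cv2.imwrite("pics/l.png",im)
P=cloud(d,i,s)-O; q=np.stack([P@PX,P@PY,P[...,2]],-1)*1000
b=q[(d>0)&(q[...,2]>140)&(q[...,2]<150)&(abs(q[...,0]-18)<22)&(q[...,1]<80)&(q[...,1]>-10)]
print("tab",len(b),np.percentile(b,[2,50,98],axis=0).round(1) if len(b) else '')
r=q[(d>0)&(q[...,2]>110)&(q[...,2]<131)&(abs(q[...,0]-18)<30)&(abs(q[...,1])<70)]
print("roll",len(r),np.percentile(r[:,1],[1,99]).round(1) if len(r) else '')
E
python3 look.py
```

```text
[ 11.2  70.3 147.7] F [-0.  -0.3 -0.4] along PY -0.1 t 5.5167
tab 2122 [[  8.1  48.3 140.7]
 [ 21.7  53.9 144.3]
 [ 33.7  78.7 149.5]]
roll 22838 [-60.7  50.2]
```

Call:
play_rows(
  plan=[
    [[0, 0.5, 0], [0, 0, 0], 0],
    [[0, 0.5, 0], [0, 0, 0], 0],
    [[0, 0.5, 0], [0, 0, 0], 0],
    [[0, 0.4, 0], [0, 0, 0], 0],
    [[0, 0.4, 0], [0, 0, 0], 0],
    [[0, 0, 0], [0, 0, 0], 0],
  ],
)

```text
t: 6.07
ee_pos: [0.5459, 0.0577, 0.1463]
ee_rot: [-0.081, 0.878, 0.445, 0.154]
ft_force: [-1.6, 0.9, 1.1]
opening: -0.0001
grip_force: 0.6
```

```bash
python3 look.py
```

```text
[ 11.2  48.9 146.3] F [-1.6  0.9  1.1] along PY 1.8 t 6.0667
tab 2241 [[  8.8  27.6 140.4]
 [ 21.1  33.6 144.4]
 [ 33.7  61.2 149.6]]
roll 20914 [-60.8  30.1]
```

View pics/l.png

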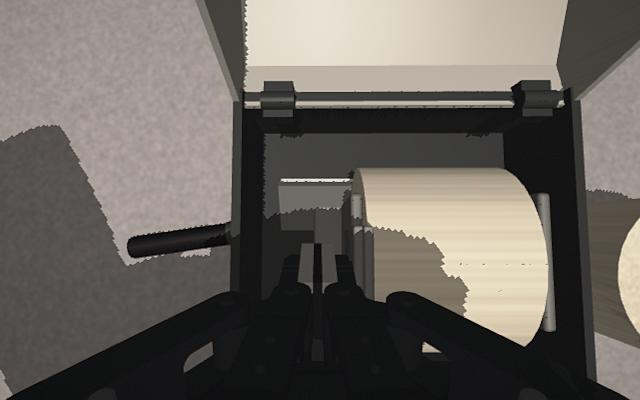

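The tab at (360,240) is moving with the fingers, and the roll has nearly reached the fixed guide at column 545. About 10 mm remain.

Call:
play_rows(
  plan=[
    [[0, 0.3, 0], [0, 0, 0], 0],
    [[0, 0.3, 0], [0, 0, 0], 0],
    [[0, 0.3, 0], [0, 0, 0], 0],
    [[0, 0, 0], [0, 0, 0], 0],
    [[0, 0, 0], [0, 0, 0], 0],
  ],
)

```text
t: 6.53
ee_pos: [0.5528, 0.0526, 0.1462]
ee_rot: [-0.081, 0.878, 0.445, 0.154]
ft_force: [-1.5, 1.0, 1.6]
opening: 0.0003
grip_force: 0.9
```

```bash
python3 look.py
```

```text
[ 11.1  40.4 146.2] F [-1.5  1.   1.6] along PY 1.8 t 6.5333
tab 2239 [[  8.7  19.1 140.5]
 [ 21.   25.1 144.4]
 [ 33.6  52.8 149.6]]
roll 20306 [-56.6  22.1]
```

Call:
play_rows(
  plan=[
    [[0, 0.2, 0], [0, 0, 0], 0],
    [[0, 0.1, 0], [0, 0, 0], 0],
    [[0, 0, 0], [0, 0, 0], 0],
  ],
)

```text
t: 6.83
ee_pos: [0.5531, 0.0524, 0.1462]
ee_rot: [-0.084, 0.878, 0.446, 0.152]
ft_force: [-13.5, 8.0, 9.6]
opening: 0.0003
grip_force: 7.9
```

```bash
python3 look.py
```

```text
[ 11.1  40.  146.2] F [-13.5   8.    9.6] along PY 15.6 t 6.8333
tab 2208 [[  8.9  19.2 140.6]
 [ 21.   25.1 144.4]
 [ 33.6  52.3 149.6]]
roll 20448 [-56.7  21.5]
```

Call:
play_rows(
  plan=[
    [[0, 0.15, 0], [0, 0, 0], 0],
    [[0, 0, 0], [0, 0, 0], 0],
  ],
)

```text
t: 7.05
ee_pos: [0.5532, 0.0522, 0.1462]
ee_rot: [-0.085, 0.878, 0.446, 0.151]
ft_force: [-18.3, 13.0, 14.5]
opening: -0.0004
grip_force: 11.6
```

```bash
python3 look.py
```

```text
[ 11.   39.8 146.2] F [-18.3  13.   14.5] along PY 22.5 t 7.05
tab 2195 [[  9.1  19.1 140.4]
 [ 21.2  25.2 144.4]
 [ 33.6  52.3 149.4]]
roll 20551 [-56.7  21.9]
```

View pics/l.png

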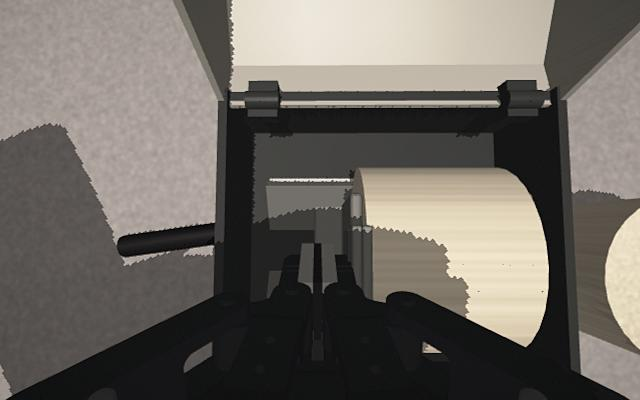

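It is snug: the roll fills the space against the fixed guide (its edge at about column 548), and the tab does not move under 22 N. I withdraw sideways, then up.

Call:
play_rows(
  plan=[
    [[0, -0.6, 0], [0, 0, 0], 0],
    [[0, -1.2, 0], [0, 0, 0], 0],
    [[0, -1.8, 0], [0, 0, 0], 0],
    [[0, -1.2, -1.5], [0, 0, 0], 0],
    [[0, 0, -3], [0, 0, 0], 0],
    [[0, 0, -3], [0, 0, 0], 0],
    [[0, 0, -3], [0, 0, 0], 0],
    [[0, 0, 0], [0, 0, 0], 0],
    [[0, 0, 0], [0, 0, 0], 0],
    [[0, 0, 0], [0, 0, 0], 0],
  ],
)

```text
t: 7.93
ee_pos: [0.4966, 0.0491, 0.2447]
ee_rot: [-0.081, 0.878, 0.445, 0.154]
ft_force: [-0.5, 0.2, 0.7]
opening: -0.0001
grip_force: 0.0
```

```bash
python3 look.py; cat > /dev/null; python3 - <<'E'
from h import *
im=cv2.imread("pics/l.png"); im2,d,i,s=cam("top"); cv2.imwrite("pics/fin.png",np.hstack([im,im2])[:, :][::1]) ; cv2.imwrite("pics/fin.png",cv2.resize(np.hstack([im,im2]),(800,250),interpolation=cv2.INTER_AREA))
E
```

```text
[-24.9  83.6 244.7] F [-0.5  0.2  0.7] along PY 0.5 t 7.9333
tab 662 [[  1.3  18.9 140.8]
 [ 16.7  23.3 144.1]
 [ 33.4  26.8 145.7]]
roll 8727 [-56.6  27.6]
```

View pics/fin.png

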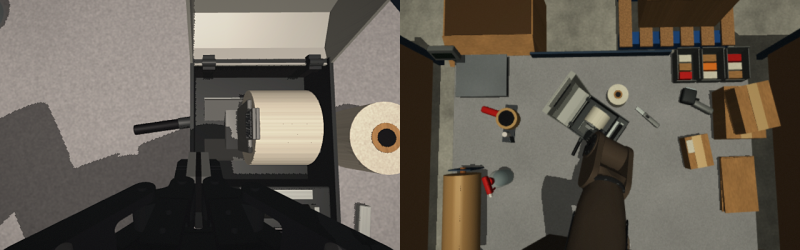

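The cover is still open, and the roll is held between the guide at (250,128) and the fixed guide at (323,128). The other items sit where they were.

```bash
python3 -c "
from plant import bot
print(bot.hand_in())"
```

```text
the job is handed in; nothing more can be done
None
```

I handed the job in at about 8 s on the robot's clock. The cover rests open at its stop, the roll is snug between the guides (no movement at about 22 N), and nothing else on the bench looked moved; hand-in returned no verdict.

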